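# Shut and latch the prototype's sliding cover

## Robot

A 6-joint arm with a two-finger parallel gripper is mounted at the origin on the work surface. World frame = base frame: x ahead of the robot, y to its left, z up, the work surface at z = 0. Lengths are in mm, angles in degrees, forces in N, time in s.
With the tool pointing down it reaches from about 350 to 850 mm from the base axis. Payload 8.1 kg.
Tool frame: the origin (TCP) lies on the mounting face of the last link; the fingertips stand 173 mm ahead of it and the grasp point (between the pads) lies 155 mm ahead of it; z points along the fingers, y is the direction in which the jaws open and shut (so a half turn about z gives the same grasp; the last joint's range is limited). The gripper opens to 85 mm and grips with 20 to 120 N. Pads are 22 mm wide; open, the fingers measure 114 mm over their backs; the gripper's body (76 mm by 85 mm) begins 54 mm behind the grasp point. The pads swing forward as they close: fully open they stand 13 mm farther back than shut.
Start: joints at [-81.784, 7.471, 85.268, -0, 87.261, -4.893], TCP at [136.106, -584.365, 404.692] pointing down, gripper open.
Joint ranges: [-169.43, 169.43], [-51.17, 129.36], [1.28, 143.12], [-76.62, 256.62], [0, 156.53], [-152.29, 152.29]. Speed limits (degrees/s): [136.94, 136.94, 159.86, 180, 180, 180].

## Interface

Orientations are given as [roll, pitch, yaw] about the fixed x, y, z axes, in that order (R = Rz(yaw) Ry(pitch) Rx(roll)).
In Python, from bench import * gives the robot as it stands.
- The arm moves only by the shell command python3 -m jog 'ROWS' [FORCE]. ROWS is JSON, a list of rows, each an object of numbers: "tx", "ty", "tz": the shift along the tool's x, y, z as a fraction of full scale; "ax", "ay", "az": the turn, a rotation vector about the tool's x, y, z as a fraction of full scale; "hand": the opening, from 0 (shut) to 1 (fully open). A call has 1 to 5 rows; each row is the pose to reach, as a shift and turn from the pose commanded when the call began, along the tool's axes at that moment; what a row does not reach only later rows make up. Full scale, the value 1, is 150 mm for a shift and 45 degrees for a turn. A row lasts 1/12 s, in which the tool goes at most 41.7 mm and 7.16 degrees, less where a joint would pass 70% of its speed; a pose out of reach is approached as far as the arm can. A call with a number of a shift or a turn outside -1 to 1 is refused whole. A call with a gripper value outside its range is refused whole. The fingers move at their own pace and stop on an object; FORCE is the grip in N (left out, the last holds). Time passes only in rows, so rows that repeat a pose let the fingers close. It gives the time, the measured TCP pose, the force and the opening at its end, in the units of the state.
- sense(): the state, without advancing time (a new reading comes with each control period).
- snapshot(name): name is "scene" or "top" or "wrist"; returns a dict with "pixels" (384x512x3 uint8, red, green, blue), "z_map" (384x512 float32, mm along the optical axis (not along the pixel's ray), 0 where there is no reading), "intrinsics" (3x3 intrinsics, pixels), "R" (3x3) and "t" (3): a world point X has camera coordinates R X + t. Camera axes: x right, y down, z forward; pixel columns grow to the right and rows downward; lengths in mm; the calibration is good to about 2 mm. A picture is of the moment at which its call begins.
- hand_in(): hands the job in, once; it reports no verdict.
The state is a dict: "time": time; "joint_pos": joint angles; "qd": joint speeds; "joint_efforts": joint torques, N m; "tool_pos": TCP position; "tcp_rot": TCP orientation; "ft_force": force on the tool from outside, world axes, zero at the start; "wrist_torque": the same for the moment, N m; "finger_gap": finger opening in mm.
Only numpy, scipy, OpenCV 4.12 (cv2) and the standard library are available. Lean on these libraries where they do the work, as an engineer would, in place of code of your own. Each camera call takes 0.05 s, during which the arm holds its last target.

## Task

Lift the latch bar by its red T-handle, carry the cover shut with it so that the bar's nose passes over the front of the yellow keeper, then feel gently for the keeper's notch and let the nose drop fully home in it, the bar lying level. Never ram the keeper or press on it harder than 15 newtons, leave the mug, jar and screwdriver alone, and let go at the end.

Things in the scene. Friction and masses are not known exactly. Their poses are not given: they have to be found in the camera images.
- enclosure: Plywood electronics box, fixed, 360 x 180 x 94 mm. Origin on the table surface; x axis = direction in which the cover closes (box reaches from x = -200 to +160 mm, y = -90 to +90 mm), z up. A tinted clear cover slides along x on its top and carries the latch bar; the yellow keeper stands on the deck at the +x end.
- cover (a joint): How far the cover has slid closed, m: 0 fully open, 0.118 at its end stop, past the notch. It stays where it is left; sliding friction about 2.5 N. With the bar level its nose lies at x = this value in the enclosure's frame. The nose is over the notch at 0.095 on average, but anywhere from 0.085 to 0.105.
- latch (a joint): Angle of the latch bar, rad: 0 lying level (its lower stop), growing as the nose is lifted, at most 0.7. It falls by gravity. About 0.0875 with the nose resting on top of the keeper; under 0.01 with the nose home in the notch, or hanging free in front of the keeper.
- latch_handle (a point): Centre of the bar's red T-handle: round crossbar 14 mm thick, 60 mm long, across the sliding direction (along the enclosure's y), on a 10 mm stem with 30 mm from the bar's top to this centre; 158 mm above the table when level. Pinch it from above, one finger before and one behind it. It lies 105 mm ahead of the pivot, 36 mm above it. Bar 0.24 to 0.5 kg.
- latch_nose (a point): Lowest point of the bar's nose, 160 mm ahead of the pivot and 22 mm below it: a steel tongue 8 mm thick in the sliding direction with a round tip, 16 mm wide. 100 mm above the table when the bar is level.
- keeper: Two slotted rails on the deck with a yellow block clamped between them. Origin midway between the rails, on the deck, 94 mm above the table and at x = 95 mm, y = 0 of the enclosure; same axes. The block can be clamped anywhere from 10 mm before to 10 mm behind this origin along x; that shift is not reported.
- mug_mid (a point): Blue mug, 76 mm across, 85 mm tall, its centre half-way up. Stands beside the enclosure, not to be disturbed.
- jar_mid (a point): Glass jar with black lid, 60 mm across, 70 mm tall, its centre half-way up. Stands beside the enclosure, not to be disturbed.
- screwdriver: Screwdriver lying on the table beside the enclosure, not to be disturbed.
- keeper_mid (a point): Mid-point of the yellow block's flat top if its shift were zero, 114 mm above the table. The block is 73 mm long along x, 44 mm wide, front face upright: the nose must be lifted 14 mm or more to pass. Mid-way along it is an upright-sided notch 13 mm wide along x, 15.5 mm deep, black at the bottom, with 30 mm of flat top on either side.

How it is judged:
By the outcome, as a careful person would: the job done as asked, in the order asked, and still so for the second after the job is handed in, with the robot touching nothing.
It also fails if it takes over 56 s, if anything falls off the work surface, if the arm or the gripper's body presses on something with over 40 N, if the wrist force passes 120 N, or if a joint passes its speed limit or range.

## Working session

There is one attempt and no reset: what is moved stays moved. The work goes in short steps, Python scripts to look and compute and a shell command to move; the robot and the scene stay as the last step left them, time stands still between calls to the robot, and variables do not carry over. Pictures are saved under pics/ and viewed, and the job is handed in when it is done.

```bash
ls; mkdir -p pics
python3 - <<'E'
from bench import *
import cv2,numpy as np
print(sense())
for n in("scene","top"):
    s=snapshot(n); cv2.imwrite(f"pics/{n}0.png",s["pixels"][...,::-1]); np.savez(f"{n}0.npz",**s)
    print(n,s["intrinsics"],s["R"],s["t"])
E
```

```text
pics
{'time': 0.0, 'joint_pos': array([-8.17836490e+01,  7.51719687e+00,  8.53303121e+01, -1.36850113e-03,
        8.72632385e+01, -4.89266048e+00]), 'qd': array([-0.09737469, -0.0609877 ,  0.00941516,  0.01402862,  0.02429786,
       -0.02238108]), 'joint_efforts': array([ 3.36097488e-03, -5.69401109e+01, -5.00541508e+01, -4.45849003e-05,
        1.51194725e-02,  7.85871975e-06]), 'tool_pos': array([ 136.07001679, -584.12342737,  403.61245943]), 'tcp_rot': array([-1.79889539e+02, -8.08374251e-03,  1.31090704e+01]), 'ft_force': array([ 0.59065203, -0.41735533, -0.20588743]), 'wrist_torque': array([-0.01618997,  0.04011715, -0.00626063]), 'finger_gap': 85.39998212521382}
scene [[376.414034     0.         253.9323224 ]
 [  0.         376.414034   198.33853746]
 [  0.           0.           1.        ]] [[ 0.59854683  0.80100867  0.01126058]
 [ 0.66677486 -0.49035216 -0.56121836]
 [-0.44401913  0.34342374 -0.82759117]] [-345.794794   -319.80675786 1041.33187002]
top [[454.59454574   0.         255.56244169]
 [  0.         454.59454574 190.15153496]
 [  0.           0.           1.        ]] [[-5.94078141e-03 -9.99981638e-01 -1.19609319e-03]
 [-9.96702364e-01  6.01809023e-03 -8.09208319e-02]
 [ 8.09265442e-02  7.11415936e-04 -9.96719814e-01]] [ -22.84679079  601.99172293 1014.35633693]
```

View pics/scene0.png

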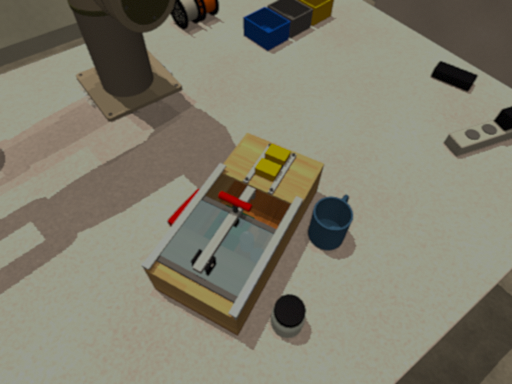

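View pics/top0.png

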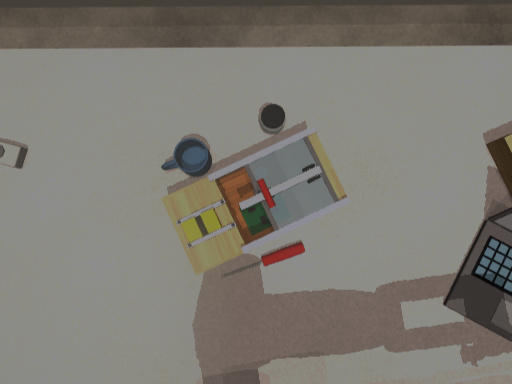

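The scene view shows the keeper at about (273,162) and the handle at (236,201). In the top view the keeper is at (202,226), with its dark notch mid-way, and the handle is at (266,193). The mug is at (193,156), the jar at (272,117) and the screwdriver at (283,254). Next I'll measure the positions.

```bash
cat > h.py <<'E'
import cv2,numpy as np
def ray(s,u,v,z):
    K,R,t=s["intrinsics"],s["R"],s["t"]
    c=-R.T@t; d=R.T@np.linalg.inv(K)@np.array([u,v,1.])
    return c+d*(z-c[2])/d[2]
def proj(s,X):
    p=s["intrinsics"]@(s["R"]@np.array(X)+s["t"]); return p[:2]/p[2]
def blobs(s,name,lo,hi,minA=15):
    hsv=cv2.cvtColor(np.ascontiguousarray(s["pixels"]),cv2.COLOR_RGB2HSV)
    m=cv2.inRange(hsv,lo,hi)
    if name=="red": m|=cv2.inRange(hsv,(172,lo[1],lo[2]),(180,255,255))
    n,l,st,c=cv2.connectedComponentsWithStats(m)
    out=[]
    for i in range(1,n):
        if st[i,4]>=minA:
            cnt=np.argwhere(l==i)[:,::-1].astype(np.float32)
            out.append((c[i],st[i,4],cv2.minAreaRect(cnt)))
    return out
E
python3 - <<'E'
from h import *
for n in("top","scene"):
    s=np.load(n+"0.npz"); print(n)
    for nm,lo,hi,z in(("red",(0,190,90),(5,255,255),158),("yellow",(24,190,90),(34,255,255),114)):
        for c,a,r in blobs(s,nm,lo,hi):
            print(nm,c.round(1),a,np.round(r[0],1),np.round(r[1],1),round(r[2],1),ray(s,*c,z).round(1), "top-corners",[ray(s,*p,z)[:2].round(0).tolist() for p in cv2.boxPoints(r)])
s=np.load("top0.npz")
im=s["pixels"][130:290,140:360][...,::-1]
cv2.imwrite("pics/topcrop.png",cv2.resize(im,None,fx=3.5,fy=3.5,interpolation=cv2.INTER_CUBIC))
E
```

```text
top
scene
red [179.7 209.8] 132 [183.2 206.2] [ 4.5 42.5] 41.2 [ 544.8 -131.1  158. ] top-corners [[551.0, -158.0], [524.0, -87.0], [532.0, -86.0], [559.0, -156.0]]
red [234.5 200.5] 239 [234.3 200.5] [34.2  7.5] 24.4 [583.2 -47.3 158. ] top-corners [[560.0, -67.0], [551.0, -54.0], [606.0, -29.0], [614.0, -41.0]]
yellow [315.4   3.4] 77 [315.5   4. ] [ 8. 29.] 90.0 [142.9 541.2 114. ] top-corners [[105.0, 520.0], [154.0, 588.0], [185.0, 558.0], [137.0, 492.0]]
yellow [277.7 152.3] 257 [277.8 152.4] [22.3 12.1] 21.8 [514.5 105.2 114. ] top-corners [[503.0, 82.0], [485.0, 108.0], [527.0, 128.0], [544.0, 102.0]]
yellow [268.4 166.7] 292 [268.2 166.5] [22.8 13.8] 23.2 [532.7  67.3 114. ] top-corners [[520.0, 44.0], [501.0, 72.0], [544.0, 91.0], [562.0, 63.0]]
```

View pics/topcrop.png

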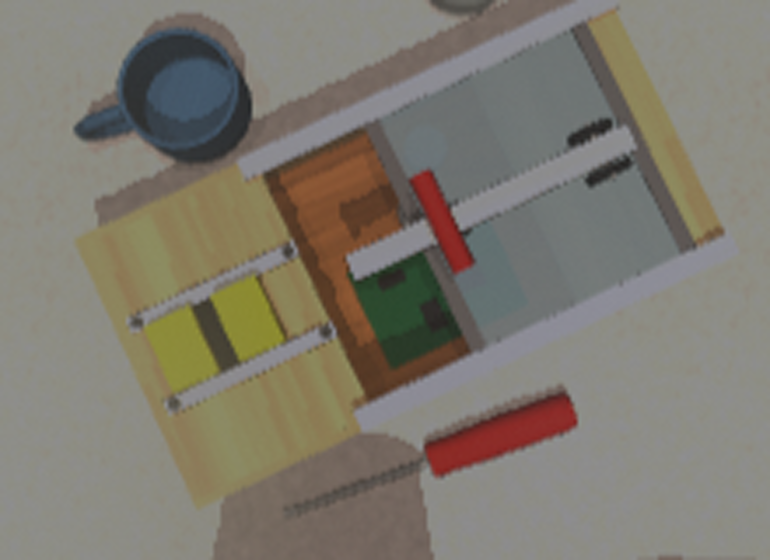

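Run:
```python
from h import *
s=np.load("top0.npz")
for nm,lo,hi,z in(("red",(0,150,60),(8,255,255),158),("yellow",(24,190,60),(34,255,255),114)):
    for c,a,r in blobs(s,nm,lo,hi,40):
        print(nm,c.round(1),a,ray(s,*c,z).round(1), [ray(s,*p,z)[:2].round(0).tolist() for p in cv2.boxPoints(r)])
P=lambda u,v,z:ray(s,u/3.5+140-.36,v/3.5+130-.36,z)[:2].round(1)
print("deck +x corners",P(78,238,94),P(200,507,94))
print("-x corners rail top",P(612,5,100),P(738,245,100))
print("bar tip",P(357,264,128),"pivot",P(625,140,122))
print("rails ends",P(135,322,114),P(288,251,114),P(173,404,114),P(327,330,114))
print("nose/keeper notch ends",P(200,303,114),P(230,368,114), "bottom")
z=s["z_map"]
K,R,t=s["intrinsics"],s["R"],s["t"]
def X(u,v):
    d=z[v,u]; return (R.T@(np.linalg.inv(K)@[u,v,1]*d-t)).round(1)
for q in((191,229),(211,219),(266,193),(300,178),(193,140),(180,240)): print(q,X(*q))
```

```text
red [265.9 193. ] 179 [585.2 -47.1 158. ] [[609.0, -29.0], [614.0, -40.0], [562.0, -65.0], [557.0, -54.0]]
red [282.8 253.8] 401 [465.1 -79.4 158. ] [[460.0, -36.0], [488.0, -116.0], [470.0, -122.0], [442.0, -42.0]]
deck +x corners [581.4 172.9] [419.2  98. ]
-x corners rail top [ 721.8 -153.4] [ 574.4 -227.1]
bar tip [562.9   2.2] pivot [ 635.9 -156.9]
rails ends [530.  134.4] [571.6  43.7] [481.5 111.6] [524.5  20.6]
nose/keeper notch ends [541.   95.9] [502.5  78. ] bottom
(191, 229) [514.6 107.7 114.9]
(211, 219) [535.   66.4 113.5]
(266, 193) [584.6 -47.1 165.8]
(300, 178) [ 618.1 -118.3  127. ]
(193, 140) [707.5 109.   82.4]
(180, 240) [491.5 133.9  93.6]
```

```bash
python3 -m jog '[{"tx":1,"ty":-0.75,"az":-0.264,"hand":1},{"tx":1,"ty":-0.75,"az":-0.264,"hand":1},{"tx":1,"ty":-0.75,"az":-0.264,"hand":1},{"tx":1,"ty":-0.75,"az":-0.264,"hand":1},{"tx":1,"ty":-0.75,"az":-0.264,"hand":1}]' 30
cat > go.py <<'E'
import sys,numpy as np
from bench import *
from scipy.spatial.transform import Rotation as Ro
s=sense();R=Ro.from_euler('xyz',s['tcp_rot'],degrees=True).as_matrix()
t=np.array([float(a) for a in sys.argv[1:4]])
print(s['time'],s['tool_pos'].round(1),s['tcp_rot'].round(2),'d/150',(R.T@(t-s['tool_pos'])/150).round(3))
E
python3 go.py 585 -47 400
```

```text
0.1 [ 136.1 -584.2  403.7] [-1.7991e+02 -1.0000e-02  1.3110e+01] d/150 [ 3.727 -2.809  0.03 ]invalid input at $[0]: expected keys tx, ty, tz, ax, ay, az, hand
```

All keys are required in each row.

```bash
python3 -m jog '[{"tx":1,"ty":-0.75,"tz":0,"ax":0,"ay":0,"az":-0.264,"hand":1},{"tx":1,"ty":-0.75,"tz":0,"ax":0,"ay":0,"az":-0.264,"hand":1},{"tx":1,"ty":-0.75,"tz":0,"ax":0,"ay":0,"az":-0.264,"hand":1},{"tx":1,"ty":-0.75,"tz":0,"ax":0,"ay":0,"az":-0.264,"hand":1},{"tx":1,"ty":-0.75,"tz":0,"ax":0,"ay":0,"az":-0.264,"hand":1}]' 30
python3 go.py 585 -47 400
```

```text
time: 0.52
tool_pos: [258.7, -437.7, 404.1]
tcp_rot: [-179.9, -0.1, 25.1]
ft_force: [0.0, -0.2, 0.4]
finger_gap: 85.5
0.5167 [ 258.7 -437.7  404.1] [-1.7991e+02 -8.0000e-02  2.5080e+01] d/150 [ 3.075 -1.437  0.034]
```

```bash
for i in 1 2; do python3 -m jog '[{"tx":1,"ty":-0.47,"tz":0,"ax":0,"ay":0,"az":0,"hand":1},{"tx":1,"ty":-0.47,"tz":0,"ax":0,"ay":0,"az":0,"hand":1},{"tx":1,"ty":-0.47,"tz":0,"ax":0,"ay":0,"az":0,"hand":1},{"tx":1,"ty":-0.47,"tz":0,"ax":0,"ay":0,"az":0,"hand":1}]'; done
python3 go.py 585 -47 400
```

```text
time: 0.85
tool_pos: [363.6, -311.7, 404.4]
tcp_rot: [-180.0, -0.0, 25.0]
ft_force: [0.6, -0.2, 0.3]
finger_gap: 85.5
time: 1.18
tool_pos: [469.9, -184.2, 404.5]
tcp_rot: [-180.0, 0.0, 25.0]
ft_force: [0.2, -1.3, -0.5]
finger_gap: 85.7
1.1833 [ 469.9 -184.2  404.5] [-179.99    0.     24.99] d/150 [ 1.082 -0.505  0.03 ]
```

```bash
python3 -m jog '[{"tx":1,"ty":-0.47,"tz":0,"ax":0,"ay":0,"az":0,"hand":1},{"tx":1,"ty":-0.47,"tz":0,"ax":0,"ay":0,"az":0,"hand":1},{"tx":1,"ty":-0.47,"tz":0,"ax":0,"ay":0,"az":0,"hand":1},{"tx":1,"ty":-0.47,"tz":0,"ax":0,"ay":0,"az":0,"hand":1},{"tx":1,"ty":-0.47,"tz":0,"ax":0,"ay":0,"az":0,"hand":1}]'
python3 go.py 585 -47 400
python3 - <<'E'
from bench import *
import cv2,numpy as np
s=snapshot("wrist"); cv2.imwrite("pics/w1.png",s["pixels"][...,::-1]); np.savez("w1.npz",**s)
E
```

```text
time: 1.6
tool_pos: [577.9, -53.4, 403.4]
tcp_rot: [-179.8, -0.1, 25.3]
ft_force: [0.1, -0.3, -0.0]
finger_gap: 85.2
1.6 [577.9 -53.4 403.4] [-1.7985e+02 -5.0000e-02  2.5280e+01] d/150 [ 0.061 -0.018  0.023]
```

View pics/w1.png

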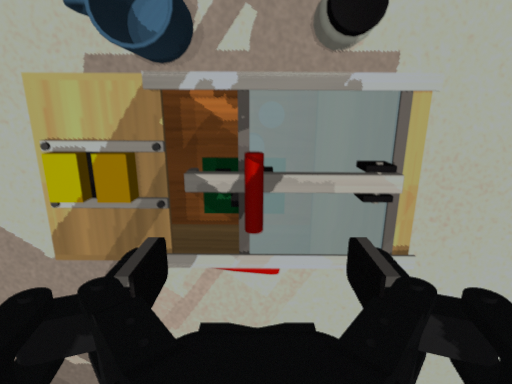

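The wrist view shows the handle at (254,193) with its edges running upright, so the yaw is right. The keeper spans columns 43–136 with the notch at about column 92, and the rails run from column 45 to 160.

Run:
```python
from h import *
s=np.load("w1.npz")
for nm,lo,hi,z in(("red",(0,150,60),(8,255,255),161),("yellow",(20,220,90),(34,255,255),114)):
    for c,a,r in blobs(s,nm,lo,hi,40):
        print(nm,c.round(1),a,ray(s,*c,z).round(1), r[2],[ray(s,*p,z)[:2].round(1).tolist() for p in cv2.boxPoints(r)])
for u,v in((45,146),(156,147),(55,204),(161,204)): print(ray(s,u,v,114)[:2].round(1))
print("deck",ray(s,25,73,94),ray(s,55,262,94))
im=s["pixels"][120:240,20:290][...,::-1]
cv2.imwrite("pics/w1c.png",cv2.resize(im,None,fx=2.9,fy=2.9,interpolation=cv2.INTER_CUBIC))
```

```text
red [253.4 191.8] 1434 [585.3 -46.8 161. ] 0.0 [[553.9, -53.6], [608.6, -28.6], [614.3, -40.6], [560.0, -66.6]]
red [257.3 270.4] 179 [529.1 -76.4 161. ] 90.0 [[519.4, -53.1], [537.1, -90.5], [534.0, -92.0], [516.2, -54.5]]
yellow [ 62.4 176.9] 1662 [514.4 105.9 114. ] 81.25383758544922 [[526.4, 127.9], [543.1, 102.8], [500.9, 83.0], [483.2, 109.1]]
yellow [110.7 176.9] 1685 [532.5  67.5 114. ] 83.9909896850586 [[544.7, 89.9], [560.5, 63.7], [518.9, 44.6], [502.3, 71.8]]
[534.4 126.8]
[574.   40.6]
[487.2 105.1]
[527.9  18.8]
deck [580.78945344 170.76929217  94.        ] [414.80471872  98.5311475   94.        ]
```

View pics/w1c.png

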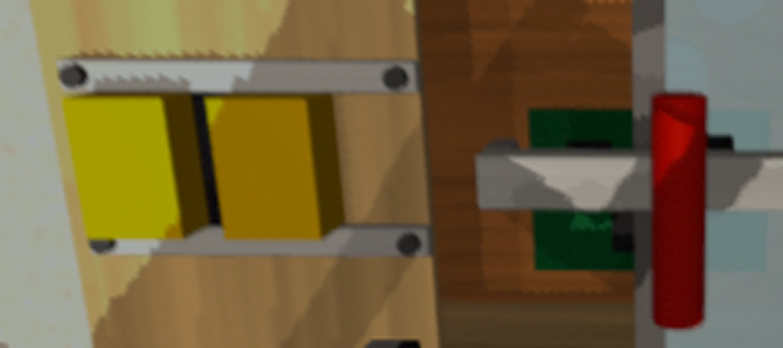

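```bash
python3 - <<'E'
from h import *
s=np.load("w1.npz")
q=lambda u,v,z:ray(s,20+(u+.5)/2.9-.5,120+(v+.5)/2.9-.5,z)[:2]
ex=np.array([-.4226,.9063]);ey=np.array([-.9063,-.4226])
H=np.array([585.3,-46.8])
for n,p,z in(("rear",(75,166),114),("n1",(172,166),114),("n2",(213,166),114),("front",(315,166),114),("rail+x",(73,76),108),("rail-x",(395,76),108),("deckend",(63,166),94),("deckfront",(428,166),94),("barend",(477,180),128)):
    d=q(*p,z)-H; print(n,q(*p,z).round(1),(d@ex).round(1),(d@ey).round(1))
E
python3 go.py 585 -47 350
```

```text
rear [508.  119.3] 183.2 -0.2
n1 [520.6  92.7] 153.8 -0.3
n2 [525.9  81.4] 141.3 -0.3
front [539.1  53.5] 110.4 -0.5
rail+x [532.  130.5] 183.2 -26.6
rail-x [573.4  42.5] 86.0 -27.0
deckend [496.3 134.1] 201.6 4.2
deckfront [547.1  26.3] 82.4 3.7
barend [560.4   5.7] 58.1 0.4
1.65 [576.6 -55.7 403.4] [-1.799e+02  6.000e-02  2.526e+01] d/150 [ 0.076 -0.028  0.356]
```

```bash
python3 -m jog '[{"tx":0.075,"ty":-0.03,"tz":0.3,"ax":0,"ay":0,"az":0,"hand":1},{"tx":0.075,"ty":-0.03,"tz":0.3,"ax":0,"ay":0,"az":0,"hand":1},{"tx":0.075,"ty":-0.03,"tz":0.3,"ax":0,"ay":0,"az":0,"hand":1},{"tx":0.075,"ty":-0.03,"tz":0.3,"ax":0,"ay":0,"az":0,"hand":0.6}]'
python3 go.py 585.3 -46.8 314
```

```text
time: 1.98
tool_pos: [583.0, -50.9, 359.8]
tcp_rot: [-180.0, 0.1, 25.0]
ft_force: [-0.1, -0.4, 0.6]
finger_gap: 75.7
1.9833 [583.  -50.9 359.8] [-1.7997e+02  8.0000e-02  2.4960e+01] d/150 [ 0.026 -0.018  0.305]
```

```bash
python3 -m jog '[{"tx":0.015,"ty":-0.02,"tz":0.1,"ax":0,"ay":0,"az":0,"hand":0.6},{"tx":0.015,"ty":-0.02,"tz":0.2,"ax":0,"ay":0,"az":0,"hand":0.6},{"tx":0.015,"ty":-0.02,"tz":0.3,"ax":0,"ay":0,"az":0,"hand":0.5},{"tx":0.015,"ty":-0.02,"tz":0.3,"ax":0,"ay":0,"az":0,"hand":0.4},{"tx":0.015,"ty":-0.02,"tz":0.3,"ax":0,"ay":0,"az":0,"hand":0.4}]'
python3 go.py 585.3 -46.8 314
python3 - <<'E'
from bench import *
import cv2,numpy as np
s=snapshot("wrist"); cv2.imwrite("pics/w2.png",s["pixels"][...,::-1]); np.savez("w2.npz",**s)
E
```

```text
time: 2.4
tool_pos: [584.1, -47.3, 315.9]
tcp_rot: [180.0, -0.0, 24.9]
ft_force: [0.4, -0.5, 0.2]
finger_gap: 34.5
2.4 [584.1 -47.3 315.9] [ 1.7998e+02 -2.0000e-02  2.4930e+01] d/150 [0.008 0.    0.013]
```

View pics/w2.png

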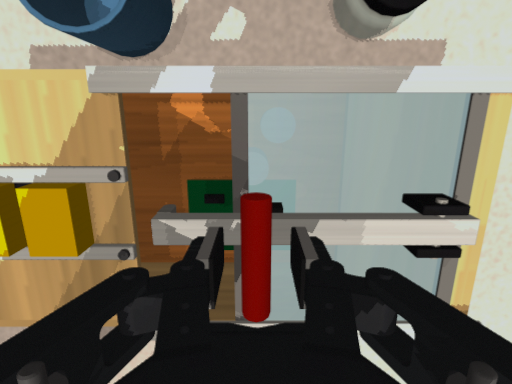

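The fingers straddle the red crossbar (columns 241–271) at columns 222 and 291, so I'll close on it.

```bash
python3 -m jog '[{"tx":0,"ty":0,"tz":0.01,"ax":0,"ay":0,"az":0,"hand":0.1},{"tx":0,"ty":0,"tz":0.01,"ax":0,"ay":0,"az":0,"hand":0.1},{"tx":0,"ty":0,"tz":0.01,"ax":0,"ay":0,"az":0,"hand":0.1},{"tx":0,"ty":0,"tz":0.01,"ax":0,"ay":0,"az":0,"hand":0.1},{"tx":0,"ty":0,"tz":0.01,"ax":0,"ay":0,"az":0,"hand":0.1}]' 30
python3 go.py 585.3 -46.8 314
```

```text
time: 2.87
tool_pos: [584.8, -46.7, 315.1]
tcp_rot: [179.9, -0.1, 25.0]
ft_force: [-0.6, -0.6, 6.2]
finger_gap: 13.0
2.8667 [584.8 -46.7 315.1] [ 1.799e+02 -1.200e-01  2.499e+01] d/150 [0.003 0.002 0.007]
```

```bash
python3 -m jog '[{"tx":0,"ty":0.01,"tz":-0.03,"ax":0,"ay":0,"az":0,"hand":0.1},{"tx":0,"ty":0.02,"tz":-0.06,"ax":0,"ay":0,"az":0,"hand":0.1},{"tx":0,"ty":0.035,"tz":-0.08,"ax":0,"ay":0,"az":0,"hand":0.1},{"tx":0,"ty":0.045,"tz":-0.105,"ax":0,"ay":0,"az":0,"hand":0.1},{"tx":0,"ty":0.045,"tz":-0.105,"ax":0,"ay":0,"az":0,"hand":0.1}]'
python3 go.py 585.3 -46.8 314
python3 - <<'E'
from bench import *
import cv2,numpy as np
s=snapshot("scene"); np.savez("s3.npz",**s)
im=s["pixels"][110:330,130:370][...,::-1]
cv2.imwrite("pics/s3.png",cv2.resize(im,None,fx=2.6,fy=2.6,interpolation=cv2.INTER_CUBIC))
s=snapshot("wrist"); cv2.imwrite("pics/w3.png",s["pixels"][...,::-1]); np.savez("w3.npz",**s)
E
```

```text
time: 3.28
tool_pos: [587.4, -52.4, 329.5]
tcp_rot: [-180.0, -0.1, 25.0]
ft_force: [4.6, 3.5, -4.0]
finger_gap: 12.9
3.2833 [587.4 -52.4 329.5] [-1.7998e+02 -6.0000e-02  2.5000e+01] d/150 [ 0.003 -0.04   0.104]
```

View pics/s3.png

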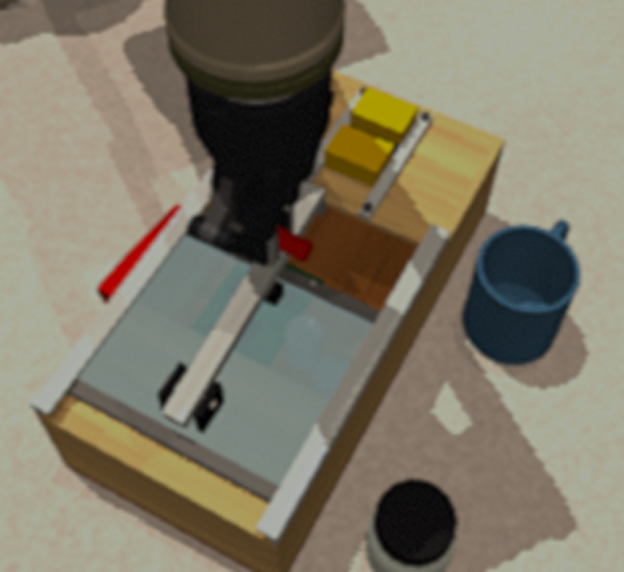

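View pics/w3.png

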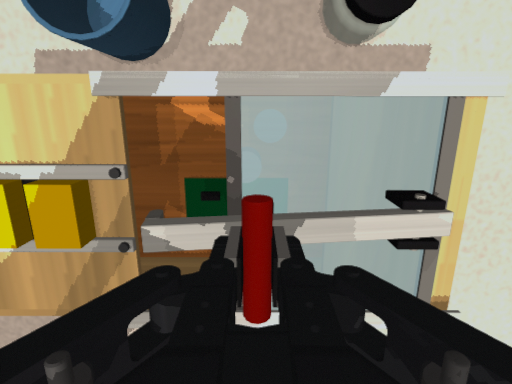

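```bash
python3 -m jog '[{"tx":0.005,"ty":-0.03,"tz":0,"ax":0,"ay":0,"az":0,"hand":0.1},{"tx":0.005,"ty":-0.07,"tz":0,"ax":0,"ay":0,"az":0,"hand":0.1},{"tx":0.005,"ty":-0.12,"tz":0,"ax":0,"ay":0,"az":0,"hand":0.1},{"tx":0.005,"ty":-0.16,"tz":0,"ax":0,"ay":0,"az":0,"hand":0.1},{"tx":0.005,"ty":-0.2,"tz":0,"ax":0,"ay":0,"az":0,"hand":0.1}]'
python3 go.py 585.3 -46.8 314
python3 - <<'E'
from bench import *
import cv2,numpy as np
s=snapshot("wrist"); cv2.imwrite("pics/w4.png",s["pixels"][...,::-1]); np.savez("w4.npz",**s)
E
```

```text
time: 3.8
tool_pos: [574.8, -24.7, 328.6]
tcp_rot: [180.0, 0.0, 25.0]
ft_force: [3.8, -0.9, -6.4]
finger_gap: 12.9
3.8 [574.8 -24.7 328.6] [1.800e+02 2.000e-02 2.499e+01] d/150 [0.001 0.163 0.097]
```

View pics/w4.png

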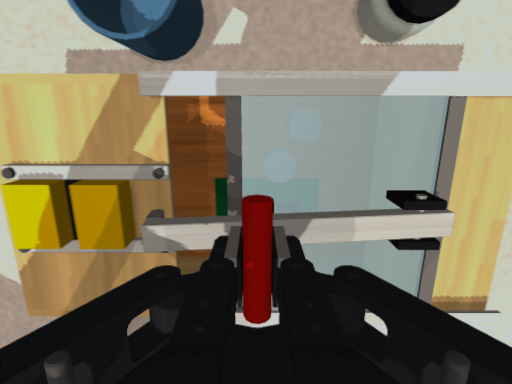

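```bash
python3 -m jog '[{"tx":0.005,"ty":0.0,"tz":-0.02,"ax":0,"ay":0,"az":0,"hand":0.1},{"tx":0.005,"ty":-0.03,"tz":-0.02,"ax":0,"ay":0,"az":0,"hand":0.1},{"tx":0.005,"ty":-0.06,"tz":-0.02,"ax":0,"ay":0,"az":0,"hand":0.1},{"tx":0.005,"ty":-0.09,"tz":-0.02,"ax":0,"ay":0,"az":0,"hand":0.1},{"tx":0.005,"ty":-0.12,"tz":-0.02,"ax":0,"ay":0,"az":0,"hand":0.1}]'
python3 go.py 585.3 -46.8 314
python3 -m jog '[{"tx":0,"ty":-0.03,"tz":0,"ax":0,"ay":0,"az":0,"hand":0.1},{"tx":0,"ty":-0.06,"tz":0,"ax":0,"ay":0,"az":0,"hand":0.1},{"tx":0,"ty":-0.09,"tz":0,"ax":0,"ay":0,"az":0,"hand":0.1},{"tx":0,"ty":-0.11,"tz":0,"ax":0,"ay":0,"az":0,"hand":0.1},{"tx":0,"ty":-0.11,"tz":0,"ax":0,"ay":0,"az":0,"hand":0.1}]'
python3 go.py 585.3 -46.8 314
python3 - <<'E'
from bench import *
import cv2,numpy as np
s=snapshot("wrist"); cv2.imwrite("pics/w5.png",s["pixels"][...,::-1]); np.savez("w5.npz",**s)
s=snapshot("scene"); im=s["pixels"][110:330,130:370][...,::-1]
cv2.imwrite("pics/s5.png",cv2.resize(im,None,fx=2.6,fy=2.6,interpolation=cv2.INTER_CUBIC))
E
```

```text
time: 4.27
tool_pos: [567.7, -8.3, 331.5]
tcp_rot: [-180.0, 0.1, 25.0]
ft_force: [-2.3, -4.0, -6.1]
finger_gap: 12.8
4.2667 [567.7  -8.3 331.5] [-1.7998e+02  9.0000e-02  2.4970e+01] d/150 [-0.001  0.282  0.117]
time: 4.68
tool_pos: [560.5, 7.3, 331.5]
tcp_rot: [-179.9, 0.1, 25.0]
ft_force: [-5.3, -1.3, -4.4]
finger_gap: 12.6
4.6833 [560.5   7.3 331.5] [-1.7993e+02  1.0000e-01  2.5020e+01] d/150 [-0.002  0.397  0.116]
```

View pics/w5.png

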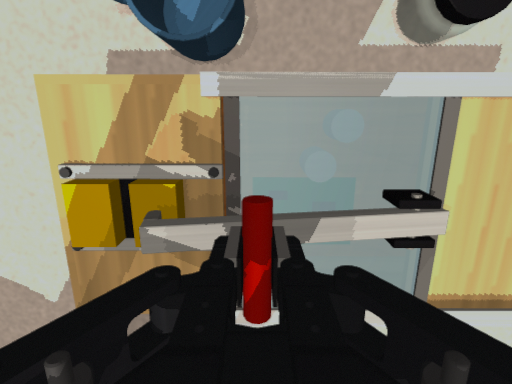

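View pics/s5.png

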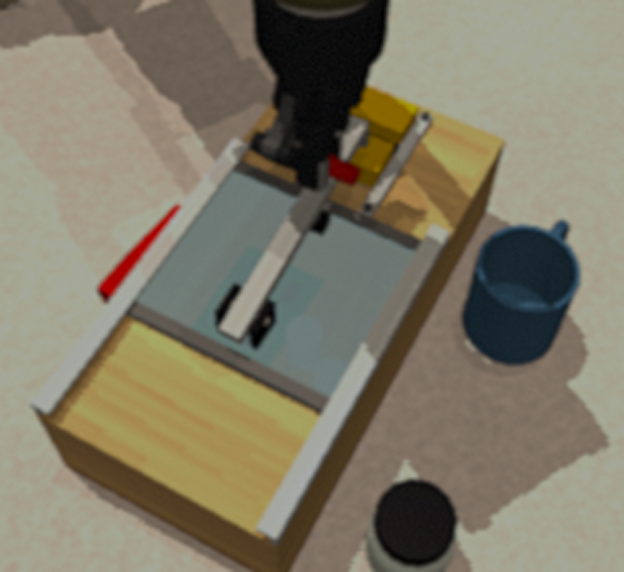

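Cover advance is about 67 mm. The nose is over the front flat of the keeper, and the bar end in the wrist view is at (145,232), above the front yellow block. I'll lower it gently now.

```bash
python3 -m jog '[{"tx":-0.005,"ty":-0.005,"tz":0.01,"ax":0,"ay":0,"az":0,"hand":0.1},{"tx":-0.005,"ty":-0.01,"tz":0.02,"ax":0,"ay":0,"az":0,"hand":0.1},{"tx":-0.005,"ty":-0.015,"tz":0.03,"ax":0,"ay":0,"az":0,"hand":0.1},{"tx":-0.005,"ty":-0.015,"tz":0.03,"ax":0,"ay":0,"az":0,"hand":0.1}]' 20
python3 go.py 585.3 -46.8 314
python3 -m jog '[{"tx":0,"ty":-0.003,"tz":0.007,"ax":0,"ay":0,"az":0,"hand":0.1},{"tx":0,"ty":-0.003,"tz":0.007,"ax":0,"ay":0,"az":0,"hand":0.1}]' 20
```

```text
time: 5.12
tool_pos: [559.4, 8.8, 327.5]
tcp_rot: [-180.0, -0.0, 25.0]
ft_force: [-5.4, 0.8, -1.0]
finger_gap: 13.0
5.1167 [559.4   8.8 327.5] [-1.7997e+02 -1.0000e-02  2.5020e+01] d/150 [-0.     0.409  0.09 ]
time: 5.28
tool_pos: [559.4, 8.9, 326.7]
tcp_rot: [-180.0, -0.0, 25.0]
ft_force: [-6.4, 0.1, 0.4]
finger_gap: 12.6
```

```bash
python3 -m jog '[{"tx":-0.005,"ty":0,"tz":0,"ax":0,"ay":0,"az":0,"hand":0.22},{"tx":-0.005,"ty":0,"tz":0,"ax":0,"ay":0,"az":0,"hand":0.22},{"tx":-0.005,"ty":0,"tz":0,"ax":0,"ay":0,"az":0,"hand":0.22},{"tx":-0.005,"ty":0,"tz":0,"ax":0,"ay":0,"az":0,"hand":0.22}]' 20
python3 go.py 585.3 -46.8 314
python3 - <<'E'
from bench import *
import cv2,numpy as np
s=snapshot("wrist"); cv2.imwrite("pics/w6.png",s["pixels"][...,::-1]); np.savez("w6.npz",**s)
E
```

```text
time: 5.62
tool_pos: [559.2, 8.3, 327.1]
tcp_rot: [179.9, -0.1, 25.0]
ft_force: [-0.2, 0.0, -0.2]
finger_gap: 18.9
5.6167 [559.2   8.3 327.1] [ 1.7995e+02 -1.0000e-01  2.4990e+01] d/150 [0.003 0.406 0.088]
```

View pics/w6.png

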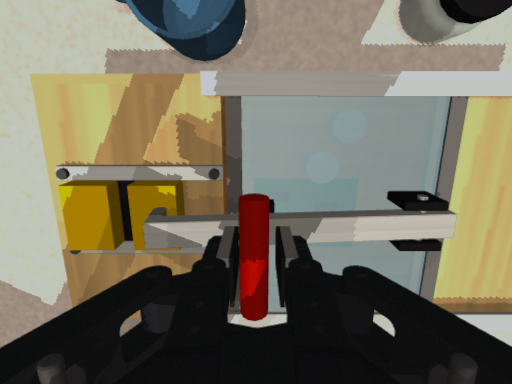

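```bash
python3 -m jog '[{"tx":0,"ty":0,"tz":0.025,"ax":0,"ay":0,"az":0,"hand":0.22},{"tx":0,"ty":0,"tz":0.053,"ax":0,"ay":0,"az":0,"hand":0.22},{"tx":0,"ty":0,"tz":0.053,"ax":0,"ay":0,"az":0,"hand":0.22}]' 20
python3 -m jog '[{"tx":0,"ty":-0.01,"tz":0,"ax":0,"ay":0,"az":0,"hand":0.22},{"tx":0,"ty":-0.02,"tz":0,"ax":0,"ay":0,"az":0,"hand":0.22},{"tx":0,"ty":-0.03,"tz":0,"ax":0,"ay":0,"az":0,"hand":0.22},{"tx":0,"ty":-0.04,"tz":0,"ax":0,"ay":0,"az":0,"hand":0.22},{"tx":0,"ty":-0.05,"tz":0,"ax":0,"ay":0,"az":0,"hand":0.22}]' 20
python3 go.py 585.3 -46.8 314
```

```text
time: 5.92
tool_pos: [558.4, 8.3, 317.1]
tcp_rot: [-180.0, 0.1, 25.0]
ft_force: [-0.2, 0.2, 0.1]
finger_gap: 18.9
time: 6.33
tool_pos: [555.6, 15.0, 318.4]
tcp_rot: [180.0, -0.0, 25.0]
ft_force: [1.4, -3.3, -1.8]
finger_gap: 19.0
6.3333 [555.6  15.  318.4] [179.97  -0.    24.98] d/150 [0.006 0.457 0.03 ]
```

```bash
for i in 1 2; do python3 -m jog '[{"tx":0,"ty":-0.01,"tz":0,"ax":0,"ay":0,"az":0,"hand":0.22},{"tx":0,"ty":-0.02,"tz":0,"ax":0,"ay":0,"az":0,"hand":0.22},{"tx":0,"ty":-0.03,"tz":0,"ax":0,"ay":0,"az":0,"hand":0.22},{"tx":0,"ty":-0.04,"tz":0,"ax":0,"ay":0,"az":0,"hand":0.22},{"tx":0,"ty":-0.05,"tz":0,"ax":0,"ay":0,"az":0,"hand":0.22}]' 20
python3 go.py 585.3 -46.8 314; done
python3 - <<'E'
from bench import *
import cv2,numpy as np
s=snapshot("wrist"); cv2.imwrite("pics/w7.png",s["pixels"][...,::-1]); np.savez("w7.npz",**s)
E
```

```text
time: 6.75
tool_pos: [552.3, 22.1, 318.4]
tcp_rot: [-180.0, 0.0, 25.0]
ft_force: [1.7, -2.5, -2.9]
finger_gap: 19.0
6.75 [552.3  22.1 318.4] [-1.800e+02  1.000e-02  2.499e+01] d/150 [0.005 0.509 0.029]
time: 7.17
tool_pos: [549.2, 28.9, 318.4]
tcp_rot: [-180.0, 0.0, 25.0]
ft_force: [1.5, -2.8, -2.6]
finger_gap: 19.0
7.1667 [549.2  28.9 318.4] [-180.      0.     24.99] d/150 [0.005 0.559 0.029]
```

View pics/w7.png

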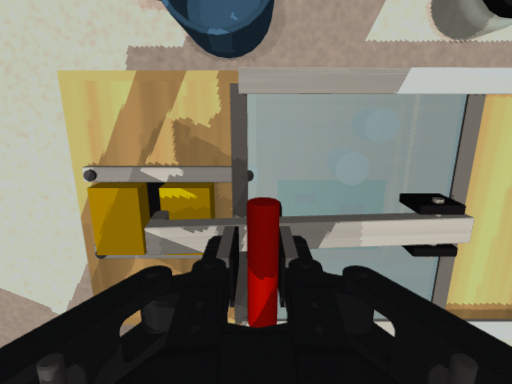

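```bash
python3 -m jog '[{"tx":0,"ty":-0.01,"tz":0,"ax":0,"ay":0,"az":0,"hand":0.22},{"tx":0,"ty":-0.02,"tz":0,"ax":0,"ay":0,"az":0,"hand":0.22},{"tx":0,"ty":0,"tz":0,"ax":0,"ay":0,"az":0,"hand":0.22},{"tx":0,"ty":0,"tz":0,"ax":0,"ay":0,"az":0,"hand":0.22}]' 20
python3 go.py 585.3 -46.8 314
python3 - <<'E'
from bench import *
import cv2,numpy as np
s=snapshot("wrist"); cv2.imwrite("pics/w8.png",s["pixels"][...,::-1]); np.savez("w8.npz",**s)
E
```

```text
time: 7.55
tool_pos: [549.4, 28.8, 318.8]
tcp_rot: [-180.0, -0.0, 25.0]
ft_force: [0.4, 0.9, 0.2]
finger_gap: 19.0
7.55 [549.4  28.8 318.8] [-1.7999e+02 -4.0000e-02  2.5010e+01] d/150 [0.004 0.558 0.032]
```

View pics/w8.png

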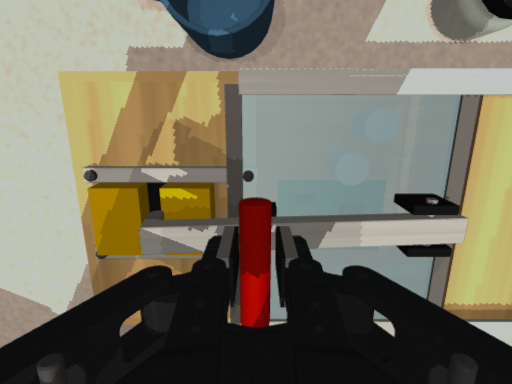

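```bash
cat > look.py <<'E'
import sys
from bench import *
from h import *
s=snapshot("wrist"); cv2.imwrite(f"pics/{sys.argv[1]}.png",s["pixels"][...,::-1])
np.savez(sys.argv[1]+".npz",**s)
z=s["z_map"];K,R,t=s["intrinsics"],s["R"],s["t"]
hsv=cv2.cvtColor(np.ascontiguousarray(s["pixels"]),cv2.COLOR_RGB2HSV)
m=((hsv[...,0]<6)|(hsv[...,0]>174))&(hsv[...,1]>180)&(hsv[...,2]>70)&(z>0)
m[:190]=0;m[240:]=0
v,u=np.nonzero(m)
P=((np.linalg.inv(K)@np.stack([u,v,u*0+1.])*z[v,u])-t[:,None]).T@R
top=np.percentile(P[:,2],95); ex=np.array([-.4226,.9063])
print("handle top z",top.round(1),"x along",((P[P[:,2]>top-1.5][:,:2]-[585.3,-46.8])@ex).mean().round(1))
st=sense();print(st['time'],st['tool_pos'].round(1),st['ft_force'].round(1))
E
python3 look.py w8b
python3 -m jog '[{"tx":0,"ty":-0.01,"tz":0,"ax":0,"ay":0,"az":0,"hand":0.22},{"tx":0,"ty":-0.02,"tz":0,"ax":0,"ay":0,"az":0,"hand":0.22},{"tx":0,"ty":-0.03,"tz":0,"ax":0,"ay":0,"az":0,"hand":0.22},{"tx":0,"ty":0,"tz":0,"ax":0,"ay":0,"az":0,"hand":0.22},{"tx":0,"ty":0,"tz":0,"ax":0,"ay":0,"az":0,"hand":0.22}]' 20
python3 look.py w9
```

```text
handle top z 172.7 x along 84.4
7.65 [549.4  28.8 318.7] [ 0.4  0.  -0.1]
time: 8.07
tool_pos: [549.3, 28.5, 318.4]
tcp_rot: [-180.0, 0.0, 25.0]
ft_force: [-1.1, 0.2, 0.5]
finger_gap: 19.0
handle top z 172.2 x along 85.6
8.1167 [549.3  28.6 318.4] [-0.6  0.2  0.2]
```

```bash
python3 -m jog '[{"tx":0,"ty":-0.015,"tz":0,"ax":0,"ay":0,"az":0,"hand":0.22},{"tx":0,"ty":-0.03,"tz":0,"ax":0,"ay":0,"az":0,"hand":0.22},{"tx":0,"ty":-0.04,"tz":0,"ax":0,"ay":0,"az":0,"hand":0.22},{"tx":0,"ty":-0.02,"tz":0,"ax":0,"ay":0,"az":0,"hand":0.22},{"tx":0,"ty":-0.02,"tz":0,"ax":0,"ay":0,"az":0,"hand":0.22}]' 20
python3 look.py w10
```

```text
time: 8.53
tool_pos: [548.1, 31.3, 318.5]
tcp_rot: [180.0, -0.0, 25.0]
ft_force: [0.1, 0.2, 0.9]
finger_gap: 18.7
handle top z 170.9 x along 87.3
8.5833 [548.   31.3 318.5] [-0.2  0.3 -0.4]
```

```bash
python3 look.py w10b; python3 -m jog '[{"tx":0,"ty":-0.012,"tz":0,"ax":0,"ay":0,"az":0,"hand":0.22},{"tx":0,"ty":-0.022,"tz":0,"ax":0,"ay":0,"az":0,"hand":0.22},{"tx":0,"ty":-0.028,"tz":0,"ax":0,"ay":0,"az":0,"hand":0.22},{"tx":0,"ty":-0.01,"tz":0,"ax":0,"ay":0,"az":0,"hand":0.22},{"tx":0,"ty":-0.01,"tz":0,"ax":0,"ay":0,"az":0,"hand":0.22}]' 20
python3 look.py w11
```

```text
handle top z 170.8 x along 87.4
8.6333 [548.   31.4 318.5] [-0.1  0.1  0.4]
time: 9.05
tool_pos: [547.4, 32.6, 318.5]
tcp_rot: [180.0, -0.0, 25.0]
ft_force: [-0.6, -0.4, 0.2]
finger_gap: 18.8
handle top z 169.2 x along 88.5
9.1 [547.4  32.7 318.5] [-0.6 -0.4 -0.3]
```

View pics/w11.png

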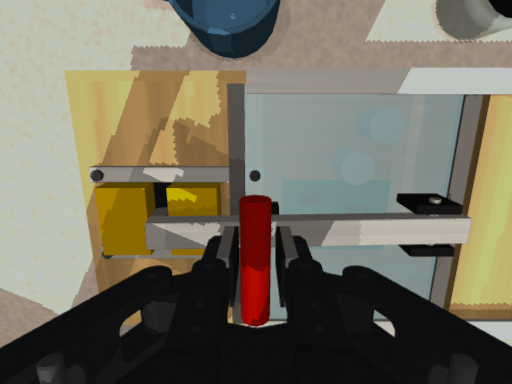

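```bash
python3 -m jog '[{"tx":0,"ty":-0.012,"tz":0,"ax":0,"ay":0,"az":0,"hand":0.22},{"tx":0,"ty":-0.022,"tz":0,"ax":0,"ay":0,"az":0,"hand":0.22},{"tx":0,"ty":-0.028,"tz":0,"ax":0,"ay":0,"az":0,"hand":0.22},{"tx":0,"ty":-0.01,"tz":0,"ax":0,"ay":0,"az":0,"hand":0.22},{"tx":0,"ty":-0.01,"tz":0,"ax":0,"ay":0,"az":0,"hand":0.22}]' 20
python3 look.py w12
```

```text
time: 9.52
tool_pos: [546.8, 34.0, 318.5]
tcp_rot: [180.0, -0.0, 25.0]
ft_force: [-0.5, -0.6, 0.4]
finger_gap: 18.7
handle top z 166.3 x along 90.0
9.5667 [546.8  34.  318.5] [-0.2 -0.2  0.1]
```

```bash
python3 -m jog '[{"tx":0,"ty":-0.012,"tz":0,"ax":0,"ay":0,"az":0,"hand":0.22},{"tx":0,"ty":-0.022,"tz":0,"ax":0,"ay":0,"az":0,"hand":0.22},{"tx":0,"ty":-0.028,"tz":0,"ax":0,"ay":0,"az":0,"hand":0.22},{"tx":0,"ty":-0.01,"tz":0,"ax":0,"ay":0,"az":0,"hand":0.22},{"tx":0,"ty":-0.01,"tz":0,"ax":0,"ay":0,"az":0,"hand":0.22}]' 20
python3 look.py w13
```

```text
time: 9.98
tool_pos: [546.1, 35.3, 318.5]
tcp_rot: [180.0, -0.0, 25.0]
ft_force: [0.4, -1.4, -0.6]
finger_gap: 18.6
handle top z 164.0 x along 91.3
10.0333 [546.1  35.4 318.5] [-0.1  0.3  0.3]
```

View pics/w13.png

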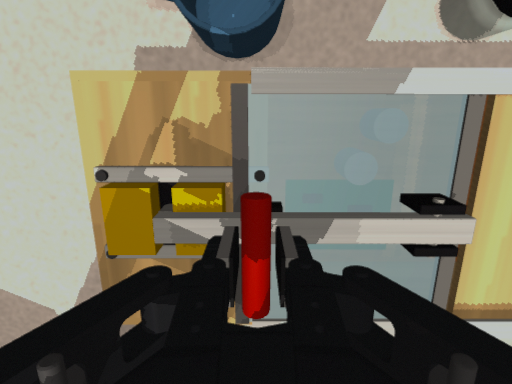

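```bash
cat > bar.py <<'E'
import sys
from h import *
ex=np.array([-.4226,.9063]);ey=np.array([-.9063,-.4226])
for n in sys.argv[1:]:
    s=np.load(n+".npz");z=s["z_map"];K,R,t=s["intrinsics"],s["R"],s["t"]
    v,u=np.mgrid[150:300,100:500];v=v.ravel();u=u.ravel();d=z[v,u]
    P=((np.linalg.inv(K)@np.stack([u,v,u*0+1.])*d)-t[:,None]).T@R
    X=(P[:,:2]-[585.3,-46.8])@ex;Y=(P[:,:2]-[585.3,-46.8])@ey
    hsv=cv2.cvtColor(np.ascontiguousarray(s["pixels"]),cv2.COLOR_RGB2HSV)[v,u]
    red=((hsv[:,0]<6)|(hsv[:,0]>174))&(hsv[:,1]>180)&(hsv[:,2]>70)&(d>0)&(v>190)&(v<240)
    top=np.percentile(P[red,2],95); hx=X[red&(P[:,2]>top-1.5)].mean()
    k=(hsv[:,1]<60)&(d>0)&(P[:,2]>119)&(P[:,2]<150)&(np.abs(Y)<9)&(abs(X-hx)>25)
    for _ in range(3):
        p=np.polyfit(X[k],P[k,2],1); k&=abs(P[:,2]-np.polyval(p,X))<1.5
    print(n,"top",top.round(1),"hx",hx.round(1),"slope",p[0].round(4),"bar z at handle",np.polyval(p,hx).round(1),k.sum(),"end",X[k].max().round(1)-hx.round(1))
E
python3 bar.py w2 w8b w10 w11 w12 w13
```

```text
w2 top 164.0 hx 0.3 slope 0.0001 bar z at handle 126.6 5541 end 58.900000000000006
w8b top 172.7 hx 84.4 slope 0.0802 bar z at handle 134.7 4591 end 61.0
w10 top 170.9 hx 87.3 slope 0.0636 bar z at handle 133.1 4906 end 61.000000000000014
w11 top 169.2 hx 88.5 slope 0.0469 bar z at handle 131.4 5179 end 60.19999999999999
w12 top 166.3 hx 90.0 slope 0.0197 bar z at handle 128.6 5520 end 59.400000000000006
w13 top 164.0 hx 91.3 slope 0.0 bar z at handle 126.5 5735 end 59.000000000000014
```

The bar slope is 0.000 and the handle top is at 164.0, the same as at the start when it lay level, so the nose is home. I'll open and withdraw straight up.

```bash
python3 -m jog '[{"tx":0,"ty":0,"tz":0,"ax":0,"ay":0,"az":0,"hand":0.45},{"tx":0,"ty":0,"tz":0,"ax":0,"ay":0,"az":0,"hand":0.45},{"tx":0,"ty":0,"tz":0,"ax":0,"ay":0,"az":0,"hand":0.45},{"tx":0,"ty":0,"tz":-0.1,"ax":0,"ay":0,"az":0,"hand":0.45},{"tx":0,"ty":0,"tz":-0.2,"ax":0,"ay":0,"az":0,"hand":0.45}]'
python3 -m jog '[{"tx":0,"ty":0,"tz":-0.2,"ax":0,"ay":0,"az":0,"hand":0.6},{"tx":0,"ty":0,"tz":-0.4,"ax":0,"ay":0,"az":0,"hand":0.6},{"tx":0,"ty":0,"tz":-0.6,"ax":0,"ay":0,"az":0,"hand":0.6},{"tx":0,"ty":0,"tz":-0.6,"ax":0,"ay":0,"az":0,"hand":0.6},{"tx":0,"ty":0,"tz":-0.6,"ax":0,"ay":0,"az":0,"hand":0.6}]'
python3 look.py w14; python3 bar.py w14
python3 - <<'E'
from bench import *
import cv2
s=snapshot("scene"); im=s["pixels"][90:330,130:370][...,::-1]
cv2.imwrite("pics/s14.png",cv2.resize(im,None,fx=2.4,fy=2.4,interpolation=cv2.INTER_CUBIC))
E
```

```text
time: 10.45
tool_pos: [545.5, 35.6, 347.5]
tcp_rot: [-179.9, 0.1, 25.0]
ft_force: [-0.8, 0.8, 0.0]
finger_gap: 38.1
time: 10.87
tool_pos: [546.6, 35.5, 441.2]
tcp_rot: [179.9, -0.3, 25.0]
ft_force: [-0.7, -0.1, -0.7]
finger_gap: 51.2
handle top z 164.2 x along 91.6
10.9167 [546.2  35.5 439. ] [-0.5  0.8 -0.8]
w14 top 164.2 hx 91.6 slope 0.0001 bar z at handle 126.6 2087 end 58.5
```

View pics/w14.png

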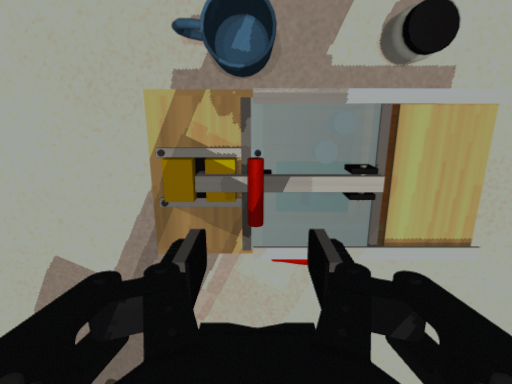

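View pics/s14.png

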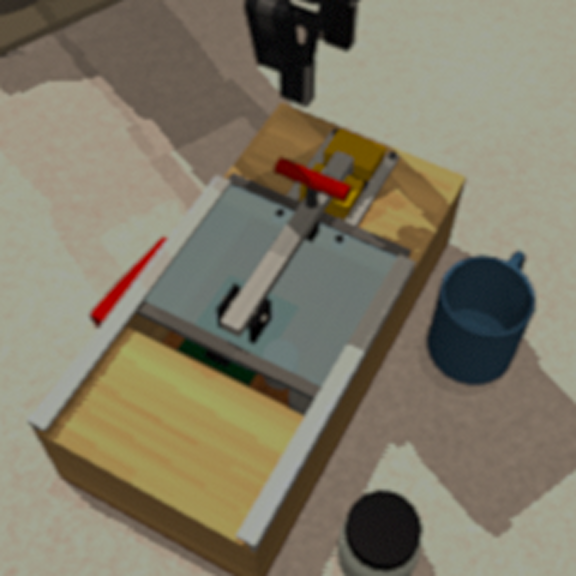

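The bar lies level with its nose over the dark notch (wrist view, about (200,182)). The gripper is clear, and the mug, jar and screwdriver look unmoved.

```bash
python3 -c "
from bench import *
print(hand_in())"
```

```text
the job is handed in; nothing more can be done
None
```

The job is done and handed in: the cover is shut, the bar's nose is home in the keeper's notch, and the gripper is clear. It took about 11 s of the 56 s.

**How it was done:** I lifted the bar by the T-handle and carried the cover about 65 mm, with the nose well above the keeper's front. I set the nose gently on the front flat, then opened the fingers to sit loosely around the handle. From there I pushed forward in small steps, easing off near the notch, until the nose dropped in.

**Last checks:**
- **Level:** the bar's slope is 0.0001 and its handle top is at 164.2 mm, against 164.0 mm measured at the start when it lay level.
- **Position:** the cover has advanced about 91–92 mm, to roughly 0.105. The first images put the notch about 92 mm away.
- **Force:** push forces were about 3–4 N, and the highest wrist force at any reading was about 7 N. These are wrist readings at the end of each move; the force on the keeper was not measured directly.
- **Surroundings:** the mug, jar and screwdriver looked unmoved in the last pictures. That was judged by eye, not measured.

None of the checks failed. The depth readings of the handle run about 1 mm below the stated height, the same at start and end, so I compared them with the starting values.

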